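# Raking-light photograph of a weld specimen

### The job

Take a raking-light picture at the copy stand using light fingertip taps: on the lamp control box switch the raking lamp on with the left rocker (tap its far half down), then press the button of the desk shutter release well down and let it come up, then switch the raking lamp off again (tap the near half of the same rocker down). Leave the right rocker off and the dimmer knob as it is, do not slide, tip or lift the release, and leave all the other things lying about undisturbed; nothing is to be gripped.

Things in the scene. Friction and masses are not known exactly. Their poses are not given: they have to be found in the camera images.
- lamp_box: Lamp control box, fixed: flat grey-lidded aluminium box 120 deep (its x) by 240 wide (its y) by 48 mm high, origin at the centre of its underside, z up. Its x points away from the robot's side (yaw within 0.45 rad), y to the left. On its lid: left rocker (centre at y = +65 mm), right rocker (y = -20 mm), round dimmer knob 32 mm across, 16 mm high (y = -88 mm).
- rake_rocker (a joint): Left rocker = raking lamp: black paddle 60 mm long (box x) by 32 mm wide, a shallow V, pivot across its middle, V bottom 58 mm above the bench, bezel top 52 mm. Angle in rad: 0 = off (far half raised), 0.32 = on (near half raised). Stays where it is left. The raised half goes down 6 mm at its press point with 2 N; then the paddle's rubber seat gives 1 mm per 3 N, at most 3 mm.
- rake_rocker_far (a point): Press point of the left rocker's far half (away from the robot's side, with a small white bar), on the paddle's surface mid-width, 20 mm beyond the pivot line; moves with the rocker: 63 mm above the bench when raised (lamp off), 57 mm when down (lamp on).
- rake_rocker_near (a point): Press point of the left rocker's near half (towards the robot's side), on the paddle's surface mid-width, 20 mm from the pivot line; 63 mm above the bench when raised (lamp on), 57 mm when down (lamp off).
- ring_rocker (a joint): Right rocker = ring light, the same kind of switch, 85 mm to the right of the left one; off (0) at the start and to be left off.
- dimmer (a joint): Dimmer knob on the lamp box, turn in rad clockwise from 0 at the start; to be left alone.
- release: Desk shutter release, loose on the bench: weighted black housing with rubber foot, 120 (its x) by 64 by 30 mm high, about 0.6 kg, origin at the centre of its underside, z up. A short rubber sleeve 12 mm thick sticks out 14 mm at its +x end. Yaw within 0.6 rad of the bench's x. Button near the +x end.
- release_top (a point): Centre of the top of the release's round grey button: 32 mm across, on the housing's centre line 20 mm towards +x from the housing's middle, its flat top 44 mm above the bench when up; moves down with the button.
- release_button (a joint): Travel of the release's button in m: 0 = up, 0.009 = bottomed; spring-loaded, about 1 N to start, 4 N at 0.005, 6.4 N at the bottom; it fires from 0.004.
- tee: Bystander: steel T-section weld coupon, 70 by 30 mm, 34 mm high; origin under its centre. Lies beyond the lamp box.
- mount: Bystander: black resin-mounted specimen, disc 31 mm across, 20 mm high; origin under its centre. Lies beyond the lamp box.
- stub: Bystander: steel tube stub on a 64 mm square plate, 46 mm across the tube, 38 mm high in all; origin under its centre. Lies beyond the release.
- lens_cap: Bystander: black lens cap, 62 mm across, 9 mm high; origin under its centre. Lies beside the release.
- clip_block: Bystander: small aluminium specimen clamp with a brass screw, 44 by 34 mm, 37 mm high; origin under its centre. Lies in front of the lamp box, on the robot's side.
- cup: Bystander: dark steel cup, 72 mm across, 80 mm high; origin under its centre. Stands towards the far edge.
- mouse: Bystander: grey computer mouse, 112 by 60 by 31 mm, on a fixed mouse pad 4 mm thick at the left; origin under its centre.
Not all that is in view belongs to the job. Leave any turquoise look-alike of the release alone.

How it is judged:
On the way, in this order (a step that is already met when the one before it is completed fails the run):
1. raking lamp switched on (left rocker over to its far side) (value of joint rake_rocker above 0.26 rad), for 0.1 s.
2. shutter release pressed down with the raking lamp on (value of joint release_button above 0.004 m and value of joint rake_rocker above 0.26 rad), for 0.02 s.
3. shutter release let up and raking lamp switched off again (value of joint rake_rocker below 0.06 rad and value of joint release_button below 0.0015 m), for 0.1 s.
At the end, for the whole second after the job is handed in: Both rockers are off (angle under 0.06 rad), the dimmer is within 0.3 rad of its start, the release's button is up (under 1.5 mm), and the release (level within 0.1 rad, at rest) and every bystander lie within 15 mm of where they started (all of step 3 and value of joint ring_rocker below 0.06 rad and value of joint dimmer below 0.3 rad and distance of each of release, tee, mount, stub, lens_cap, clip_block, cup, mouse from where it was at the start of the episode below 0.015 m and angle between release's own z axis and vertical below 0.1 rad and linear speed of release below 0.02 m/s); the robot touches nothing.
It fails at once if the shutter is fired while the raking lamp is off (value of joint release_button above 0.004 m and value of joint rake_rocker below 0.1 rad).
It fails at once if the right rocker is switched on or the dimmer knob is turned (value of joint ring_rocker above 0.16 rad or value of joint dimmer above 0.3 rad).
It fails at once if the release is lifted, tipped or slid more than 15 mm (height (world z) of release above 0.008 m or angle between release's own z axis and vertical above 0.15 rad or distance of release from where it was at the start of the episode above 0.015 m).
It fails at once if the robot presses the lamp box or the release harder than 20 N (not a light tap) (contact force between any of the fingers, the arm and lamp_box above 20 N or contact force between any of the fingers, the arm and release above 20 N).
It fails at once if a bystander is pushed more than 15 mm or lifted (distance of any of tee, mount, stub, lens_cap, clip_block, cup, mouse from where it was at the start of the episode above 0.015 m).
It also fails if it takes over 48 s, if anything falls off the work surface, if the arm or the gripper's body presses on something with over 40 N, if the wrist force passes 120 N, or if a joint passes its speed limit or range.

### The arm

A 6-joint arm with a two-finger parallel gripper is mounted at the origin on the work surface. World frame = base frame: x ahead of the robot, y to its left, z up, the work surface at z = 0. Lengths are in m, angles in rad, forces in N, time in s.
With the tool pointing down it reaches from about 0.35 to 1 m from the base axis. Payload 7.1 kg.
Tool frame: the origin (TCP) lies between the finger pads; the fingertips stand 22 mm ahead of it and the grasp point (between the pads) lies 3 mm ahead of it; z points along the fingers, y is the line along which they close (so a half turn about z gives the same grasp; the last joint's range is limited). The gripper opens to 85 mm and grips with 20 to 120 N. Pads are 22 mm wide; open, the fingers measure 114 mm over their backs; the gripper's body (76 mm by 85 mm) begins 54 mm behind the grasp point. The pads swing forward as they close: fully open they stand 13 mm farther back than shut.
Start: joints at [1.208, 0.423, 1.63, -0, 1.089, -0.019], TCP at [0.211, 0.588, 0.232] pointing down, gripper open.
Joint ranges: [-3, 3], [-0.9, 2.11], [0.09, 2.58], [-1.31, 4.45], [0.11, 2.69], [-2.54, 2.54]. Speed limits (rad/s): [2.39, 2.39, 3.01, 3.14, 3.14, 3.14].

### API

Orientations are given as a rotation vector (axis times angle).
In Python, from rig import manip gives the robot as it stands. The module is installed in compiled form; this text tells all that it offers. Calls block until the motion is done:
- manip.move_to(position, orientation): joint-space move of the TCP to a pose.
- manip.servo_line(position, orientation=None, rate=0.15): straight line of the TCP; orientation=None keeps the orientation; rate is the mean speed in m/s.
- manip.set_joints(angles): joint-space move.
- manip.command_gripper(opening, f_grip=None): finger opening in m; f_grip is the grip in N (None keeps the last); returns when the fingers have stopped.
- manip.hold(seconds).
- manip.solve_ik(position, orientation): joint angles nearest the present ones, or None.
- manip.camera(name): name is "scene" or "top" or "wrist"; returns a dict with "image" (420x560x3 uint8, red, green, blue), "fx", "fy", "cx", "cy" (pixels), "cam_to_world" (4x4, takes a point from camera to world coordinates); the wrist camera has in their place "mount" (4x4, takes a point from camera to tool coordinates, whose origin is the TCP and whose axes are the flange's). Camera axes: x right, y down, z forward; pixel columns grow to the right and rows downward; lengths in m; the calibration is good to about 2 mm. The wrist camera is an equidistant fisheye: a pixel r from the principal point sees the ray r / f radians off the axis. A picture is of the moment at which its call begins: read the wrist's pose just before it. There is no depth.
A pose or a line that the arm cannot do raises manip.IKError and nothing moves.
- manip.sign_off(): hands the job in; it is judged then, once.
Readings, each from a call of its own:
- manip.get_time(): time.
- manip.get_joint_positions(): joint angles.
- manip.get_joint_vel(): joint speeds.
- manip.get_tau(): joint torques, N m.
- manip.get_position(): TCP position.
- manip.get_ee_rot(): TCP orientation.
- manip.get_contact_force(): force on the tool from outside, world axes, zero at the start.
- manip.get_torque(): the same for the moment, N m.
- manip.get_width(): finger opening in m.
- manip.get_grip_force(): force on a finger pad.
Only numpy, scipy, OpenCV 4.12 (cv2) and the standard library are available. Lean on these libraries where they do the work, as an engineer would, in place of code of your own. Each camera call takes 0.05 s, during which the arm holds its last target. There are 200 camera calls.

## Working session

There is one attempt and no reset: what is moved stays moved. The work goes in short steps, each a Python script; the robot and the scene stay as the last script left them, time stands still between calls to the robot, and variables do not carry over. Pictures are saved under pics/ and viewed, at most 10 in all, crops included, and the job is handed in when it is done.

```bash
mkdir -p pics
cat > h.py <<'E'
import numpy as np, cv2
from rig import manip
def snap(n,f):
    c=manip.camera(n); cv2.imwrite(f,cv2.cvtColor(c["image"],cv2.COLOR_RGB2BGR)); np.save(f[:-4]+'.npy',c,allow_pickle=True); return c
def load(f): return np.load(f,allow_pickle=True).item()
def cast(c,u,v,z):
    T=np.array(c["cam_to_world"]); d=T[:3,:3]@[(u-c["cx"])/c["fx"],(v-c["cy"])/c["fy"],1]; o=T[:3,3]
    return o+d*(z-o[2])/d[2]
def proj(c,p):
    T=np.linalg.inv(c["cam_to_world"]); q=T[:3,:3]@np.array(p)+T[:3,3]
    return [c["fx"]*q[0]/q[2]+c["cx"],c["fy"]*q[1]/q[2]+c["cy"]]
E
python3 - <<'E'
from h import *
for n in("top","scene"):
    c=snap(n,f"pics/{n}0.png"); print(np.round(c["cam_to_world"],3),c["fx"])
print(manip.get_time(),manip.get_ee_rot())
E
```

```text
[[ 0.029 -0.996  0.083  0.521]
 [-0.999 -0.031 -0.029  0.092]
 [ 0.031 -0.082 -0.996  1.167]
 [ 0.     0.     0.     1.   ]] 434.9807440432249
[[-5.510e-01  6.340e-01 -5.430e-01  1.259e+00]
 [ 8.350e-01  4.180e-01 -3.590e-01  5.050e-01]
 [-1.000e-03 -6.500e-01 -7.600e-01  9.830e-01]
 [ 0.000e+00  0.000e+00  0.000e+00  1.000e+00]] 420.45122704539415
0.1 [-5.37342315e-01 -3.09501900e+00  2.11703494e-03]
```

View pics/top0.png

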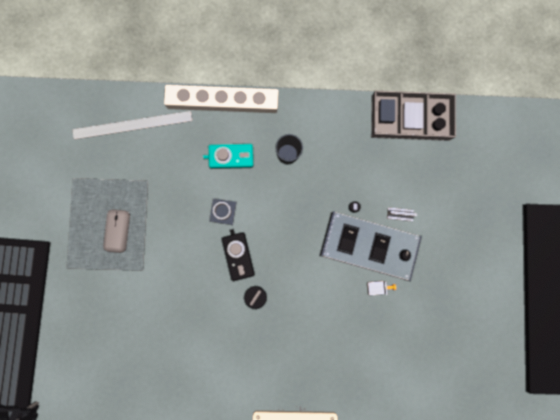

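View pics/scene0.png

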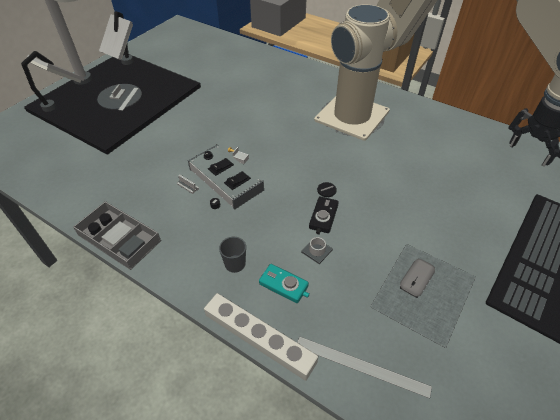

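Top view: lamp box at about (372,246), with its left rocker at (348,239), right rocker (380,248) and knob (405,255). There are two release candidates: the black one with its button at (236,249), and the turquoise one at (231,156). The black one fits, with its sleeve end at (231,233) pointing away from the robot. I'll confirm that in a crop and measure.

Run:
```python
from h import *
c=load("pics/top0.npy"); im=c["image"]; g=im.max(2)
def blobs(m,x0,y0,x1,y1,mn,lab,z):
    mm=np.zeros(m.shape,np.uint8); mm[y0:y1,x0:x1]=m[y0:y1,x0:x1]
    for k in cv2.findContours(mm,cv2.RETR_EXTERNAL,cv2.CHAIN_APPROX_NONE)[0]:
        if cv2.contourArea(k)<mn: continue
        r=cv2.minAreaRect(k); b=[cast(c,*p,z)[:2] for p in cv2.boxPoints(r)]
        e=[b[1]-b[0],b[2]-b[1]]; L=max(e,key=np.linalg.norm)
        print(lab,np.round(r[0],1),"centre",np.round(np.mean(b,0),4),"sizes",np.round([np.linalg.norm(x) for x in e],4),"yaw",round(float(np.arctan2(L[1],L[0])),3))
blobs((g<60).astype(np.uint8),325,215,420,275,20,"box dark",.058)
blobs((g<70).astype(np.uint8),215,225,262,284,60,"release",.03)
blobs(((g>95)&(np.ptp(im.astype(int),axis=2)<40)).astype(np.uint8),224,238,249,263,20,"button",.044)
cr=im[190:310,205:425]
cv2.imwrite("pics/crop0.png",cv2.cvtColor(cv2.resize(cr,None,fx=3.6,fy=3.6,interpolation=cv2.INTER_CUBIC),cv2.COLOR_RGB2BGR))
```

```text
box dark [404.3 255.3] centre [ 0.5224 -0.268 ] sizes [0.0221 0.0234] yaw -2.333
box dark [379.2 247.8] centre [ 0.5396 -0.2031] sizes [0.0673 0.0369] yaw -0.235
box dark [347.6 238.9] centre [ 0.56   -0.1214] sizes [0.0669 0.0366] yaw -0.244
release [237.1 254. ] centre [0.5134 0.1613] sizes [0.061  0.1285] yaw -2.871
button [235.5 248.5] centre [0.5271 0.165 ] sizes [0.0436 0.0436] yaw -1.541
```

View pics/crop0.png

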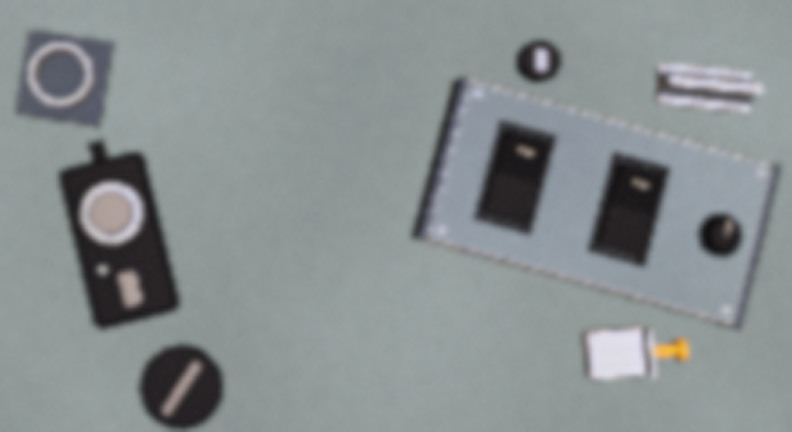

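The crop confirms it: black release with its sleeve at the far end and its button at crop (111,212), and the left rocker at crop (515,177) with the white bar on its far half. Rocker spacing measures 84 mm against 85 given, and yaw is about -0.245. Next I'll close the fingers and hover over the far press point.

```bash
cat >> h.py <<'E'
from scipy.spatial.transform import Rotation as Ro
YB=-.245; RC=np.array([.56,-.1214]); UX=np.array([np.cos(YB),np.sin(YB)])
FAR=RC+.02*UX; NEAR=RC-.02*UX; BTN=np.array([.5271,.165]); YR=.27
def ori(yaw):   # tool down, tool y across an axis at yaw; choose least last-joint turn
    best=None
    for s in(0,np.pi):
        r=(Ro.from_euler('z',yaw+s)*Ro.from_euler('x',np.pi)).as_rotvec()
        q=manip.solve_ik([.56,0,.2],r)
        if q is not None and (best is None or abs(q[5])<abs(best[1])): best=(r,q[5])
    return best[0]
TIP=.022
def go(xy,tipz,r): manip.move_to([xy[0],xy[1],tipz+TIP],r)
def press(xy,z0,zmin,fstop,step=.001):
    """guarded descent of the tips from z0; returns log of (tip z, rise of force)"""
    manip.servo_line([*xy,z0+TIP],rate=.1); manip.hold(.2); f0=np.array(manip.get_contact_force()); z=z0; log=[]
    while z>zmin:
        z-=step; manip.servo_line([*xy,z+TIP],rate=.02)
        f=np.array(manip.get_contact_force())-f0; log.append((round(float(manip.get_position()[2]-TIP)*1000,1),round(float(f[2]),1)))
        if f[2]>fstop: break
    return log
E
python3 - <<'E'
from h import *
manip.command_gripper(0.0)
r=ori(YB); go(FAR,.15,r); manip.servo_line([*FAR,.10+TIP]); manip.hold(.2)
print(manip.get_time(),manip.get_position(),manip.get_joint_positions(),manip.get_contact_force(),manip.get_width(), FAR)
c=snap("wrist","pics/w1.png"); s=snap("scene","pics/s1.png")
u,v=map(int,proj(s,[*FAR,.07])); print(u,v)
cr=s["image"][v-60:v+50,u-75:u+75]
a=cv2.resize(cr,(560,411),interpolation=cv2.INTER_CUBIC)[:420]
w=c["image"]; a=cv2.resize(a,(400,300)); w=cv2.resize(w,(400,300))
cv2.imwrite("pics/ws1.png",cv2.cvtColor(np.hstack([w,a]),cv2.COLOR_RGB2BGR))
E
```

```text
4.3917 [ 0.58021017 -0.12638609  0.12312793] [-2.34524998e-01  5.19741951e-01  1.77109667e+00  1.58822985e-05
  8.48763521e-01 -1.56041162e+00] [ 0.15625793 -0.34937611 -0.42917215] 0.00031285090682893295 [ 0.57940275 -0.12625113]
230 179
```

View pics/ws1.png

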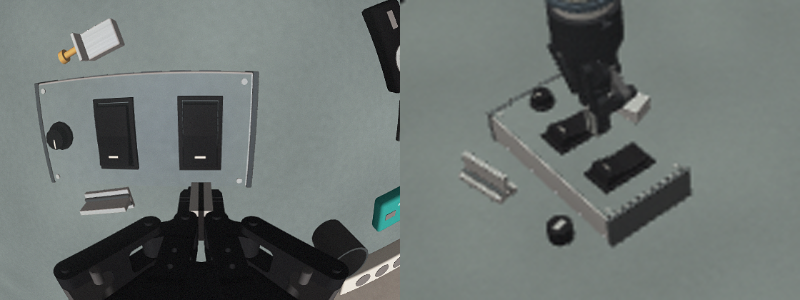

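The wrist view (left) shows the fingertips at column 201, in line with the left rocker at column 200 and on its far (white bar) side. The scene view agrees, with the tips over the predicted spot. Now the tap.

Run:
```python
from h import *
print(press(FAR,.072,.0535,5)); 
manip.servo_line([*FAR,.10+TIP],rate=.15); manip.hold(.1)
r=ori(YR); up=.14
manip.servo_line([*FAR,up+TIP],rate=.3)
go(BTN,up,r); manip.servo_line([*BTN,.07+TIP]); manip.hold(.2)
print(manip.get_time(),manip.get_position(),BTN,manip.get_contact_force())
c=snap("wrist","pics/w2.png"); s=snap("scene","pics/s2.png")
def crop(p):
    u,v=map(int,proj(s,p)); return cv2.resize(s["image"][v-50:v+50,u-65:u+65],(390,300),interpolation=cv2.INTER_CUBIC)
cv2.imwrite("pics/ws2.png",cv2.cvtColor(np.vstack([np.hstack([crop([*RC,.06]),crop([*BTN,.06])]),np.hstack([cv2.resize(c["image"],(390,300)),np.zeros((300,390,3),np.uint8)])]),cv2.COLOR_RGB2BGR))
```

```text
[(71.2, 0.2), (69.9, 0.6), (68.9, 1.0), (67.9, -0.1), (66.9, -0.0), (65.9, -0.1), (64.9, -0.0), (63.9, 0.8), (62.9, 0.2), (61.9, -0.1), (60.9, 0.3), (59.9, 0.7), (58.9, 1.0), (57.9, 1.3), (56.9, 0.3), (55.9, 0.6), (54.9, -0.4), (53.9, -0.1), (52.9, -0.1)]
14.1917 [0.52785946 0.16523356 0.093077  ] [0.5271 0.165 ] [ 0.37115876  0.14363368 -0.24440582]
```

View pics/ws2.png

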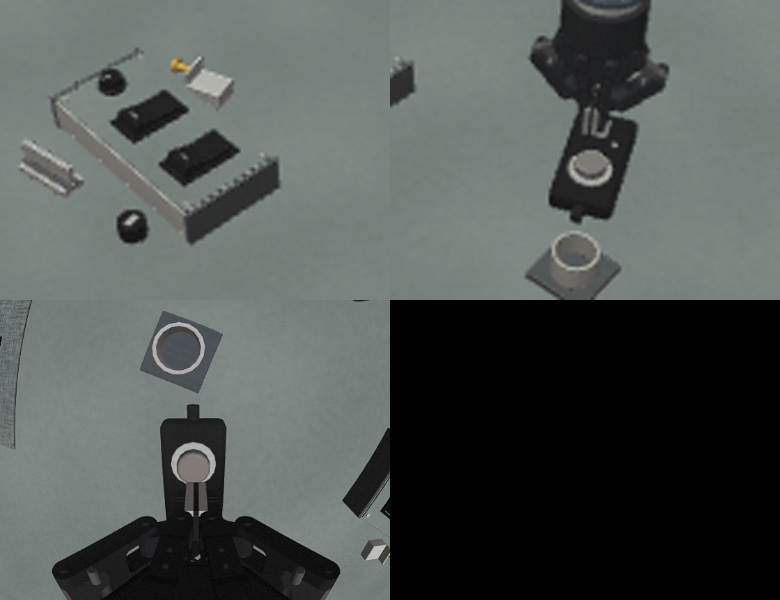

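No contact was felt, and the left rocker looks the same as the right one, so it is still off. I'll find where the tips really are from the wrist and scene views.

Run:
```python
from h import *
w=load("pics/w2.npy"); s=load("pics/s2.npy"); M=np.array(w["mount"])
print(np.round(M,3),w["fx"],w["cx"],w["cy"])
def wp(p):
    q=np.linalg.inv(M)@[*p,1]; q=q[:3]; t=np.arctan2(np.hypot(q[0],q[1]),q[2]); d=q[:2]/np.hypot(q[0],q[1]); return np.round([w["cx"]+w["fx"]*t*d[0],w["cy"]+w["fy"]*t*d[1]])
for z in(0,.01,.022,.035,.049): print("tool z",z,wp([0,0,z]),"scene",np.round(proj(s,[.5279,.1652,.0931-z]),1))
u,v=map(int,proj(s,[*BTN,.07])); u0,v0=u-40,v-40; print(u0,v0)
a=cv2.resize(s["image"][v0:v0+60,u0:u0+80],(400,300),interpolation=cv2.INTER_CUBIC)
b=w["image"][200:350,180:380]; b=cv2.resize(b,(400,300))
cv2.imwrite("pics/z2.png",cv2.cvtColor(np.hstack([a,b]),cv2.COLOR_RGB2BGR))
```

```text
[[-0.001 -0.946 -0.326  0.084]
 [ 1.    -0.001 -0.     0.   ]
 [ 0.    -0.326  0.946 -0.142]
 [ 0.     0.     0.     1.   ]] 325.19226210127806 281.08621038619833 205.1442396314895
tool z 0 [281. 271.] scene [322.5 202.8]
tool z 0.01 [281. 261.] scene [322.2 205.1]
tool z 0.022 [281. 251.] scene [321.9 207.9]
tool z 0.035 [281. 241.] scene [321.6 210.8]
tool z 0.049 [281. 232.] scene [321.2 214. ]
281 167
```

View pics/z2.png

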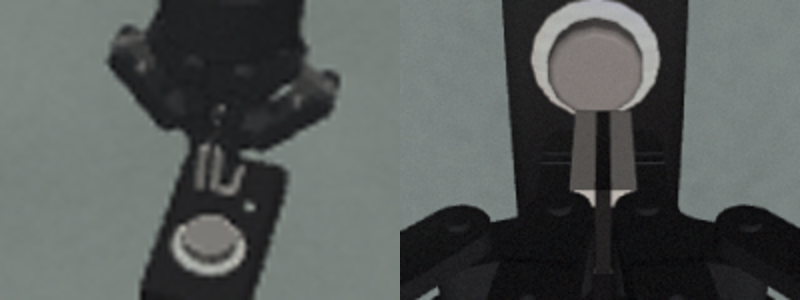

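The scene view puts the shut tips at about pixel (324,205), and the wrist view agrees at row 255. So they stand only about 9–10 mm ahead of the TCP, not 22. My first descent therefore stopped just above the paddle, which matches feeling no force. I'll use 9 mm and redo the far tap.

```bash
sed -i 's/^TIP=.*/TIP=.009/' h.py
python3 - <<'E'
from h import *
p=manip.get_position(); manip.servo_line([*BTN,.14+TIP],rate=.3)
r=ori(YB); go(FAR,.10,r)
print(press(FAR,.068,.048,4.5)); 
manip.servo_line([*FAR,.09+TIP],rate=.2)
manip.servo_line([*NEAR,.12+TIP],rate=.3)
manip.servo_line([NEAR[0]-.1,NEAR[1]+.1,.14+TIP],rate=.4)
s=snap("scene","pics/s3.png"); print(manip.get_time())
u,v=map(int,proj(s,[*RC,.06])); cv2.imwrite("pics/z3.png",cv2.cvtColor(cv2.resize(s["image"][v-45:v+45,u-60:u+60],(600,450),interpolation=cv2.INTER_CUBIC),cv2.COLOR_RGB2BGR))
E
```

```text
[(67.2, -0.8), (65.9, -0.7), (64.9, -0.5), (63.9, -0.2), (62.9, 0.3), (61.9, 0.0), (60.9, -0.6), (59.9, -0.4), (58.9, -0.6), (57.9, -0.4), (57.1, 1.0), (56.2, 1.3), (55.0, 1.0), (53.9, 0.8), (52.9, 0.7), (51.9, 0.8), (50.9, 0.1), (49.9, 0.3), (49.0, 1.4), (48.1, 2.5)]
24.1833
```

View pics/z3.png

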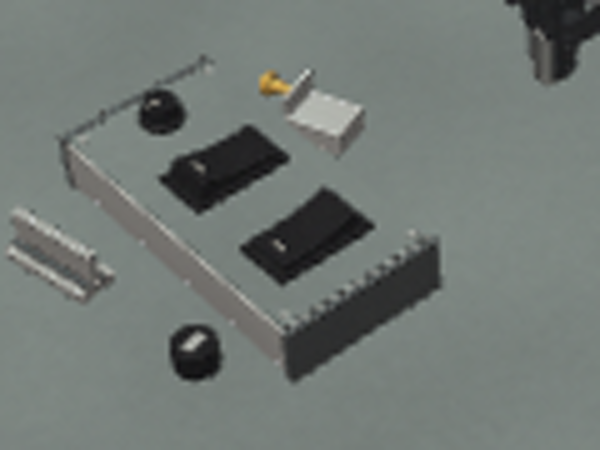

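The left rocker now sits the other way from the right one, so the lamp is on. Contact came at reading 57 and bottomed near 50, so true tip height is about the reading plus 6.5 mm. Next is the release button, expected at a reading of about 37.5.

Run:
```python
from h import *
r=ori(YR); go(BTN,.09,r)
print(press(BTN,.041,.0265,5.0))
manip.servo_line([*BTN,.07+TIP],rate=.2); print(manip.get_time())
```

```text
[(40.2, -0.7), (38.9, 0.5), (37.9, 0.0), (36.9, 0.1), (36.0, 0.5), (35.0, 0.9), (34.0, 1.0), (33.0, 1.4), (32.1, 3.3), (31.0, 4.0), (30.0, 4.4), (29.1, 5.6)]
30.9
```

The button went down about 8 mm at 5.6 N, well past the 4 mm firing point, and then came up. Now the near half.

Run:
```python
from h import *
manip.servo_line([*BTN,.11+TIP],rate=.3)
r=ori(YB); go(NEAR,.09,r)
print(press(NEAR,.060,.0465,4))
manip.servo_line([*NEAR,.09+TIP],rate=.2)
manip.servo_line([NEAR[0]-.1,NEAR[1]+.1,.15+TIP],rate=.3)
s=snap("scene","pics/s4.png"); print(manip.get_time())
u,v=map(int,proj(s,[.53,.02,.05])); cv2.imwrite("pics/z4.png",cv2.cvtColor(cv2.resize(s["image"][v-75:v+75,u-100:u+100],(800,600),interpolation=cv2.INTER_CUBIC),cv2.COLOR_RGB2BGR))
```

```text
[(59.2, -0.4), (57.9, -0.3), (57.0, 1.1), (55.9, -0.4), (54.9, -0.5), (53.9, 1.1), (52.9, 0.3), (51.9, 1.1), (50.9, -0.6), (49.9, 0.7), (49.0, 1.9), (48.0, 3.5), (47.2, 5.5)]
38.8083
```

View pics/z4.png

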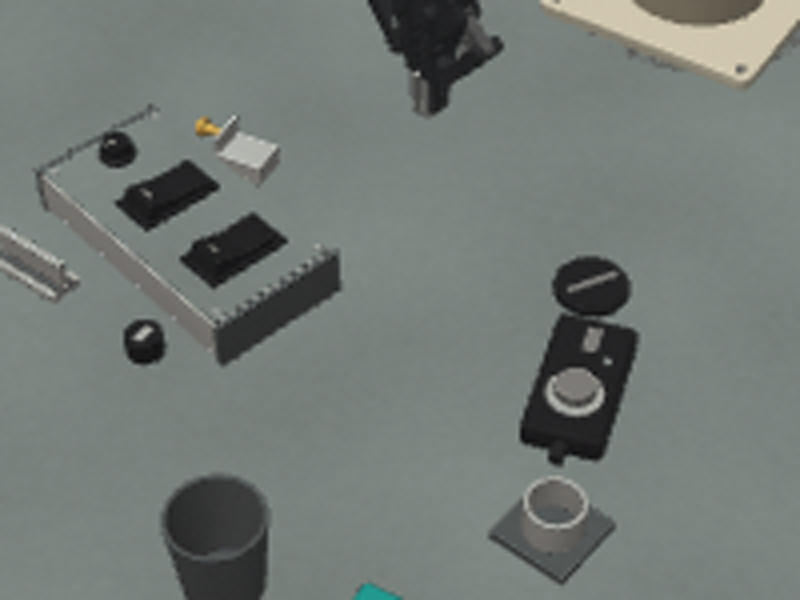

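Both rockers now sit alike with their far halves raised (crop (235,250) and (165,195)), the release button is up at (575,387), and nothing has moved. Handing in.

```bash
python3 -c "
from rig import manip
print(manip.sign_off())"
```

```text
the job is handed in; nothing more can be done
None
```

The lamp was tapped on, the release pressed about 8 mm and let up, and the lamp tapped off; the last picture shows both rockers off and nothing disturbed, and the job was handed in at about 39 s (no verdict was returned).

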